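Key the pole socket home on a market-stall print stand

TASK

Two iron stand feet on the stall table hold aluminium pole sockets. One socket was dropped on crooked, so its two ears ride on top of the foot's rim: turn it on its shaft until the ears drop into the two keyways and it sits fully home, then let go. Leave the other socket, already home in its foot, where it is.

Things in the scene. Friction and masses are not known exactly. Their poses are not given: they have to be found in the camera images.
- pole_socket: Crooked loose aluminium socket: round 68 mm flange, two ears along its +x and -x (10 mm thick, 16 wide, reaching 52 from the axis; half turn = same), square sleeve 36 x 36 mm with sides along x and y, 10 to 65 mm above the underside: grip its upper half. Origin: centre of underside, z up. Starts with underside 38 mm above the table, ears on the rim; turns freely either way, 30 to 90 deg needed.
- stand_foot: Iron foot under it (dark base, grey rim), fixed, 150 mm wide. Origin on the table at its axis, z up. Shaft 20 mm wide, top at 60 mm. Rim 38 to 55 mm from the axis, top at 38 mm, floor inside at 20 mm, with two keyways along +x and -x. Ears drop in when the socket's x lies along the foot's x, either way round, within about 10 deg; then the underside is 20 mm up, 18 lower than at the start.
- other_socket: Twin socket, same size and shape, loose but already home in the twin foot, underside 20 mm above the table. Origin: centre of underside, z up, ears along x. To be left alone.
Things that resemble listed ones, but are neither listed nor needed, are in the scene too. Leave any blue look-alike of the pole_socket alone.

How it is judged:
By the outcome, as a careful person would: the job done as asked, in the order asked, and still so for the second after the job is handed in, with the robot touching nothing.
It also fails if it takes over 32 s, if anything falls off the work surface, if the arm or the gripper's body presses on something with over 40 N, if the wrist force passes 120 N, or if a joint passes its speed limit or range.

ROBOT

A 7-joint arm with a two-finger parallel gripper is mounted at the origin on the work surface. World frame = base frame: x ahead of the robot, y to its left, z up, the work surface at z = 0. Lengths are in m, angles in rad, forces in N, time in s.
With the tool pointing down it reaches from about 0.425 to 0.95 m from the base axis. Payload 16.7 kg.
Tool frame: the origin (TCP) lies at the very end of the fingers, on their centre line; the grasp point (between the pads) lies 19 mm behind it; z points along the fingers, y is the line along which they close (so a half turn about z gives the same grasp; the last joint's range is limited). The gripper opens to 94 mm and grips with 3 to 60 N. Pads are 16 mm wide; open, the fingers measure 119 mm over their backs; the gripper's body (75 mm by 177 mm) begins 78 mm behind the grasp point.
Start: joints at [1.018, 0.426, 0.074, 1.606, -0.034, 1.111, -0.067], TCP at [0.265, -0.621, 0.205] pointing down, gripper open.
Joint ranges: [-2.85, 2.85], [-0.5, 2.14], [-1.23, 1.37], [0.21, 2.46], [-1.02, 4.16], [0.16, 2.05], [-2.73, 2.73]. Speed limits (rad/s): [1.89, 1.89, 2.39, 2.39, 3.01, 3.01, 3.01].

INTERFACE

Orientations are given as [roll, pitch, yaw] about the fixed x, y, z axes, in that order (R = Rz(yaw) Ry(pitch) Rx(roll)).
In Python, from plant import get_obs, camera, finish_job gives the robot as it stands.
- The arm moves only by the tool move_arm, never from a script. Its argument "commands" is text: rows parted by semicolons, each of 4 numbers parted by spaces: the shift along the world's x, y, z in m, then the turn about the world's z in degrees. A call has 1 to 8 rows; each row is the pose to reach, as a shift and turn from the pose commanded when the call began; what a row does not reach only later rows make up. A row lasts 1/10 s, in which the tool goes at most 50 mm and 8.59 degrees, less where a joint would pass 70% of its speed; a pose out of reach is approached as far as the arm can. A call with a gripper value outside its range is refused whole. "hand" is the closure, from -1 (fully open) to 1 (shut), set as the call begins (left out, the last holds). The fingers move at their own pace and stop on an object; the grip force is fixed at half the most. Time passes only in rows, so rows that repeat a pose let the fingers close. It gives the time, the measured TCP pose, the force, the opening and the grip force at its end, in the units of the state.
- get_obs(): the state, without advancing time (a new reading comes with each control period).
- camera(name): name is "side" or "top"; returns a dict with "frame" (400x640x3 uint8, red, green, blue), "camera_matrix" (3x3 intrinsics, pixels), "k1" (the pictures are not rectified: a ray, as slopes to the right and down, at radius r is drawn at 1 + k1 r^2 times it, then the intrinsics apply), "R" (3x3) and "t" (3): a world point X has camera coordinates R X + t. Camera axes: x right, y down, z forward; pixel columns grow to the right and rows downward; lengths in m; the calibration is good to about 2 mm. A picture is of the moment at which its call begins. There is no depth.
- finish_job(): hands the job in; it is judged then, once.
The state is a dict: "t": time; "q": joint angles; "qvel": joint speeds; "tau": joint torques, N m; "eef_pos": TCP position; "orientation": TCP orientation; "force": force on the tool from outside, world axes, zero at the start; "ft_torque": the same for the moment, N m; "grip_width": finger opening in m; "grasp_force": force on a finger pad.
Only numpy, scipy, OpenCV 4.12 (cv2) and the standard library are available. Lean on these libraries where they do the work, as an engineer would, in place of code of your own. Each camera call takes 0.05 s, during which the arm holds its last target. There are 200 camera calls.

## Working session

There is one attempt and no reset: what is moved stays moved. The work goes in short steps, Python scripts to look and compute and a tool call to move; the robot and the scene stay as the last step left them, time stands still between calls to the robot, and variables do not carry over. Pictures are saved under pics/ and viewed, at most 10 in all, crops included, and the job is handed in when it is done.

Besides the shell and the picture viewer there is one more tool, called in YAML: its name, and indented under it one key for each argument. move_arm: Moves the arm, as the interface text tells. Its arguments: {"type":"object","properties":{"commands":{"type":"string"},"hand":{"type":"number"}},"required":["commands"]}

```bash
mkdir -p pics
cat > h.py <<'E'
import numpy as np, cv2
from plant import get_obs, camera
def snap(n,f):
    c=camera(n); cv2.imwrite('pics/'+f,c['frame'][:,:,::-1]); 
    np.savez('pics/'+f+'.npz',**{k:c[k] for k in('frame','camera_matrix','k1','R','t')}); return c
def ray(c,uv):
    K=np.array(c['camera_matrix'],float); k=float(c['k1'])
    p=cv2.undistortPoints(np.array([[uv]],float),K,np.array([k,0,0,0,0.]))[0,0]
    R=np.array(c['R']);t=np.array(c['t']); return -R.T@t, R.T@np.array([p[0],p[1],1])
def onz(c,uv,z):
    o,d=ray(c,uv); return o+d*(z-o[2])/d[2]
E
python3 - <<'E'
from h import *
a=snap('top','t1.png');b=snap('side','s1.png')
for c in(a,b): print(-np.array(c['R']).T@c['t'],c['k1'],c['camera_matrix'][0])
print(get_obs()['eef_pos'],get_obs()['orientation'])
E
```

```text
[0.42497544 0.00842835 0.89804383] -0.0787380273937108 [429.73853705   0.         320.58079443]
[0.18682147 0.50934343 0.5932523 ] 0.030049090902317666 [368.99019256   0.         314.94268229]
[ 0.26504552 -0.62036065  0.20483562] [-3.14044734e+00  7.19965643e-05  4.03766516e-01]
```

View pics/t1.png

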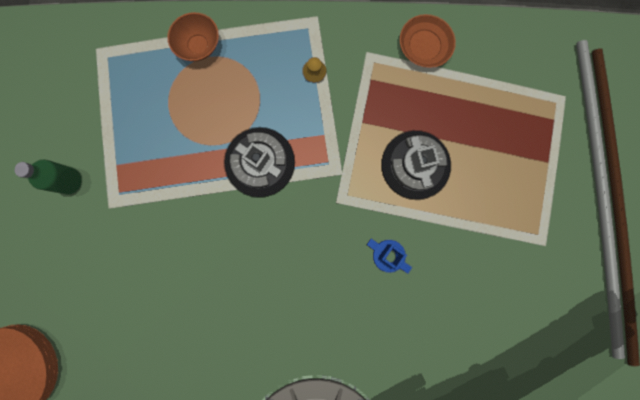

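View pics/s1.png

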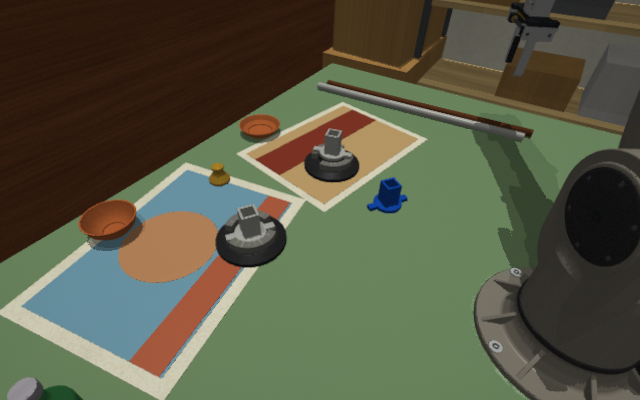

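The scene has two grey sockets in dark feet: A at top (259,161) / side (250,232), and B at top (416,165) / side (332,158). The blue look-alike is at top (390,256). I'll enlarge A and B to see which one rides on its rim.

Run:
```python
from h import *
t=cv2.imread('pics/t1.png');s=cv2.imread('pics/s1.png')
def cr(i,u,v,r):return cv2.resize(i[v-r:v+r,u-r:u+r],(300,300),interpolation=cv2.INTER_CUBIC)
im=np.vstack([np.hstack([cr(t,259,161,37),cr(t,416,165,37)]),np.hstack([cr(s,251,232,37),cr(s,332,155,37)])])
cv2.imwrite('pics/c1.png',np.clip(im*1.3,0,255).astype('uint8'))
# dark bases: outline at table -> centre
for n,pts in(('t1',[(259,161),(416,165)]),):
    c=np.load(f'pics/{n}.png.npz'); g=cv2.cvtColor(t,cv2.COLOR_BGR2GRAY)
    for u,v in pts:
        m=np.zeros_like(g); m[v-45:v+45,u-45:u+45]=(g[v-45:v+45,u-45:u+45]<40)*255
        k=max(cv2.findContours(m,0,2)[0],key=cv2.contourArea)
        (x,y),r=cv2.minEnclosingCircle(k); e=cv2.fitEllipse(cv2.convexHull(k)); print('circle',x,y,r,e)
        for z in(0,.02):print(z,onz(c,(x,y),z),np.linalg.norm(onz(c,(x+r,y),z)-onz(c,(x-r,y),z)))
```

```text
circle 259.1985168457031 162.0 34.32997512817383 ((259.2367248535156, 162.0435791015625), (67.70370483398438, 68.48546600341797), 69.59513092041016)
0 [0.58482899 0.11982025 0.        ] 0.1454132584711289
0.02 [0.58126895 0.11733949 0.02      ] 0.14217481390182543
circle 415.628662109375 164.82972717285156 34.023868560791016 ((415.6656188964844, 164.6392059326172), (66.78927612304688, 67.85403442382812), 119.6045150756836)
0 [ 0.58097662 -0.2131299   0.        ] 0.1472952055396274
0.02 [ 0.57750238 -0.20819566  0.02      ] 0.14401484882745763
```

View pics/c1.png

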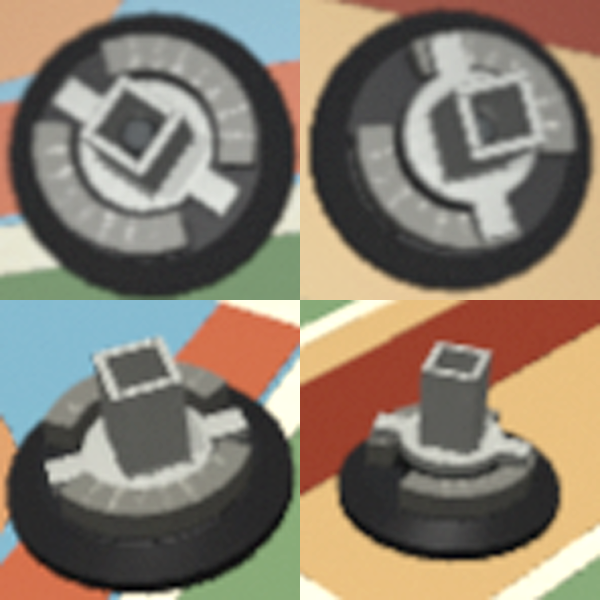

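B at top (416,165) is the target. Its flange rides above the rim and its ears lie about 36° away from the dark keyway gaps. A's ears lie in its gaps, so A is home and stays untouched. Next I turn B's crop points into positions: ear tips, gap corners and sleeve top corners.

Run:
```python
from h import *
c=np.load('pics/t1.png.npz')
P=lambda p,z:onz(c,(379+(p[0]-300)/4.054-.4,128+p[1]/4.054-.4),z)
def ang(a,b):d=b-a;return np.degrees(np.arctan2(d[1],d[0]))%180
S=[P(p,.103) for p in((457,88),(527,72),(545,142),(470,158))]
print('sleeve c',np.mean(S,0),[round(np.linalg.norm(S[i]-S[i-1])*1e3) for i in range(4)],[ang(S[i],S[i-1])%90 for i in range(4)])
e=[P((444,38),.048),P((500,238),.048)];print('ears',np.mean(e,0),np.linalg.norm(e[0]-e[1]),ang(*e))
g=[P(p,.038) for p in((415,45),(358,125),(575,150),(490,245))]
print('gap',np.mean(g,0),ang((g[0]+g[1])/2,(g[2]+g[3])/2),[np.linalg.norm(x-np.mean(g,0)) for x in g])
o=get_obs();print(o['q'],o['orientation'][2]*57.3)
```

```text
sleeve c [ 0.58039324 -0.21172225  0.103     ] [34, 35, 34, 37] [np.float64(9.138036426098324), np.float64(13.452137979650786), np.float64(12.832347847477356), np.float64(12.429218484709168)]
ears [ 0.57959698 -0.21249828  0.048     ] 0.10435696576190658 14.33245724047211
gap [ 0.57952639 -0.2087661   0.038     ] 52.208049230171866 [np.float64(0.05380972044183836), np.float64(0.05225103317946608), np.float64(0.05934434964965961), np.float64(0.05470797893266268)]
[ 1.01752049  0.42668152  0.07381171  1.60654465 -0.03409181  1.11077194
 -0.06711891] 23.135821370724642
```

move_arm:
  commands: "0.040 0.050 0 -2; 0.080 0.100 0 -4; 0.120 0.155 0 -6; 0.160 0.207 0 -8; 0.200 0.258 0 -9.5; 0.240 0.310 0 -9.5; 0.280 0.360 0 -9.5; 0.315 0.408 0 -9.5"
  hand: -1

```text
t: 0.9
eef_pos: [0.511, -0.3026, 0.2054]
orientation: [-3.142, 0.0, 0.238]
force: [1.6, -0.9, 0.1]
grip_width: 0.094
grasp_force: 0.0
```

move_arm:
  commands: "0 0 0 0; 0 0 0 0; 0 0 0 0"

```text
t: 1.2
eef_pos: [0.5093, -0.3055, 0.2053]
orientation: [3.142, 0.001, 0.237]
force: [0.4, -0.3, -0.4]
grip_width: 0.094
grasp_force: 0.0
```

move_arm:
  commands: "0.024 0.031 0 0; 0.048 0.062 0 0; 0.071 0.0935 0 0; 0.071 0.0935 0 0; 0.071 0.0935 0 0; 0.071 0.0935 -0.03 0; 0.071 0.0935 -0.06 0; 0.071 0.0935 -0.06 0"

```text
t: 2.0
eef_pos: [0.5778, -0.2127, 0.1421]
orientation: [-3.139, 0.005, 0.235]
force: [-0.1, 0.1, -0.8]
grip_width: 0.0941
grasp_force: 0.0
```

Run:
```python
from h import *
snap('top','t2.png');snap('side','s2.png')
t=cv2.imread('pics/t2.png')[100:230,350:480];s=cv2.imread('pics/s2.png')[60:220,260:420]
cv2.imwrite('pics/c2.png',np.hstack([cv2.resize(i,(400,400),interpolation=2) for i in(t,s)]))
o=get_obs();print(o['eef_pos'],o['orientation'])
```

```text
[ 0.58039975 -0.21256849  0.14596039] [-3.14156862e+00  7.54315893e-04  2.35706162e-01]
```

View pics/c2.png

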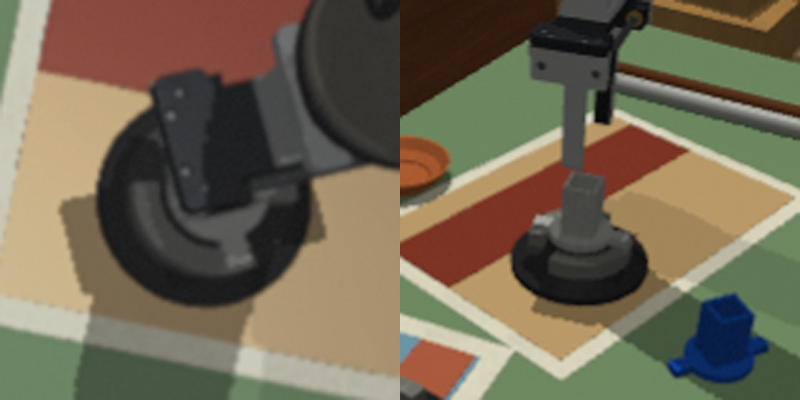

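The open fingers straddle the sleeve from above: in the side crop the finger tips are at (573,165) and (603,120), and the sleeve top is at (585,185). I'll go down and close.

move_arm:
  commands: "0 0 -0.02 0; 0 0 -0.04 0; 0 0 -0.06 0; 0 0 -0.074 0; 0 0 -0.074 0; 0 0 -0.074 0"

```text
t: 2.7
eef_pos: [0.5816, -0.2114, 0.0726]
orientation: [3.141, -0.001, 0.238]
force: [-0.1, -0.3, 0.0]
grip_width: 0.094
grasp_force: 0.0
```

move_arm:
  commands: "0 0 0 0; 0 0 0 0; 0 0 0 0; 0 0 0 0; 0 0 0 0; 0 0 0 0"
  hand: 1

```text
t: 3.3
eef_pos: [0.5811, -0.211, 0.0715]
orientation: [-3.142, -0.0, 0.238]
force: [-0.9, 0.2, -0.5]
grip_width: 0.0496
grasp_force: 0.0
```

move_arm:
  commands: "0 0 0 0; 0 0 0 0; 0 0 0 0; 0 0 0 0; 0 0 0 0"

```text
t: 3.8
eef_pos: [0.5811, -0.211, 0.0714]
orientation: [-3.141, 0.0, 0.238]
force: [0.4, 0.3, 0.1]
grip_width: 0.0356
grasp_force: 30.0
```

move_arm:
  commands: "0 0 0 5; 0 0 0 11; 0 0 0 17; 0 0 0 23; 0 0 0 29; 0 0 0 35; 0 0 0 38; 0 0 0 38"

```text
t: 4.6
eef_pos: [0.5809, -0.2111, 0.0712]
orientation: [-3.141, 0.0, 0.902]
force: [1.0, -0.3, -2.6]
grip_width: 0.0361
grasp_force: 30.0
```

move_arm:
  commands: "0 0 0 0; 0 0 -0.003 0; 0 0 -0.006 0; 0 0 -0.006 0"

```text
t: 5.0
eef_pos: [0.5808, -0.2108, 0.0649]
orientation: [-3.141, 0.0, 0.901]
force: [-0.2, 0.4, -2.0]
grip_width: 0.0359
grasp_force: 30.0
```

No resistance on the way down: the ears are entering the keyways. I'll continue to the full 18 mm.

move_arm:
  commands: "0 0 -0.003 0; 0 0 -0.006 0; 0 0 -0.009 0; 0 0 -0.012 0; 0 0 -0.012 0; 0 0 -0.012 0"

```text
t: 5.6
eef_pos: [0.5811, -0.211, 0.0533]
orientation: [-3.141, -0.0, 0.901]
force: [-0.1, -0.0, -1.8]
grip_width: 0.0359
grasp_force: 30.0
```

Still just the socket's weight (about -2 N). I'll press slightly until contact shows.

move_arm:
  commands: "0 0 -0.001 0; 0 0 -0.002 0; 0 0 -0.002 0; 0 0 -0.002 0"

```text
t: 6.0
eef_pos: [0.5812, -0.211, 0.0532]
orientation: [3.141, 0.0, 0.901]
force: [-11.2, 2.8, 28.3]
grip_width: 0.0359
grasp_force: 30.0
```

It is seated after 18 mm, with firm contact. Now I ease off, open and lift.

move_arm:
  commands: "0 0 0.002 0; 0 0 0.002 0; 0 0 0.002 0"

```text
t: 6.3
eef_pos: [0.581, -0.211, 0.0533]
orientation: [-3.141, 0.0, 0.901]
force: [0.5, -0.3, -2.4]
grip_width: 0.0355
grasp_force: 30.0
```

move_arm:
  commands: "0 0 0 0; 0 0 0 0; 0 0 0 0; 0 0 0 0; 0 0 0 0; 0 0 0 0; 0 0 0 0; 0 0 0 0"
  hand: -1

```text
t: 7.1
eef_pos: [0.5811, -0.211, 0.0535]
orientation: [-3.141, -0.0, 0.901]
force: [-0.1, -0.1, -0.0]
grip_width: 0.0933
grasp_force: 0.0
```

move_arm:
  commands: "0 0 0.02 0; 0 0 0.05 0; 0 0 0.09 0; 0 0 0.13 0; 0 0 0.13 0; -0.04 -0.05 0.13 0; -0.07 -0.10 0.13 0; -0.10 -0.15 0.13 0"

```text
t: 7.9
eef_pos: [0.4958, -0.3359, 0.1834]
orientation: [3.141, 0.0, 0.902]
force: [1.0, -1.1, 0.5]
grip_width: 0.0939
grasp_force: 0.0
```

Run:
```python
from h import *
snap('top','t3.png');snap('side','s3.png')
t=cv2.imread('pics/t3.png')[120:210,370:460];s=cv2.imread('pics/s3.png')[110:200,285:375]
cv2.imwrite('pics/c3.png',np.hstack([cv2.resize(i,(400,400),interpolation=2) for i in(t,s)]))
o=get_obs();print(o['eef_pos'],o['force'],o['grip_width'],o['t'])
```

```text
[ 0.49238453 -0.34149131  0.18313368] [ 0.07691463  0.678932   -0.85678839] 0.0939756408543802 8.0
```

View pics/c3.png

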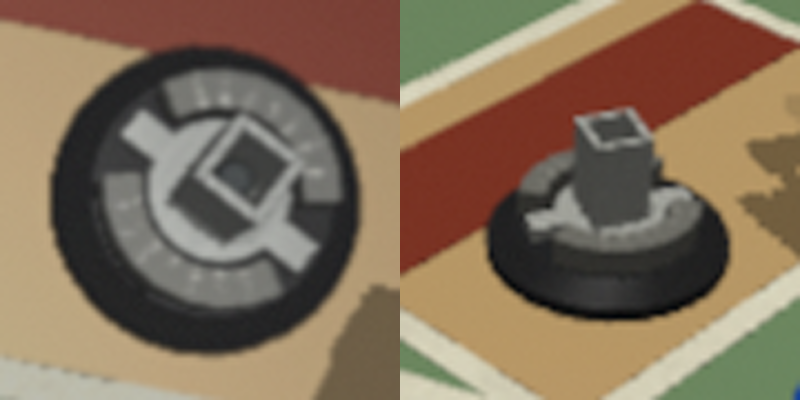

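The ears lie in both keyway gaps (top crop (145,140) and (295,245)), the flange is down inside the rim as on the twin, and the gripper is clear.

```bash
python3 -c "
from plant import finish_job
print(finish_job())"
```

```text
the job is handed in; nothing more can be done
None
```

The crooked socket was turned 38°, dropped 18 mm fully home and released. The other socket was left untouched, and the job was handed in at about 8 s.

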